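# Load a conveyor roller into a sprung twin-saddle cradle

## Robot

A 6-joint arm with a two-finger parallel gripper is mounted at the origin on the work surface; the furniture and walls round the work are solid. World frame = base frame: x ahead of the robot, y to its left, z up, the work surface at z = 0. Lengths are in m, angles in degrees, forces in N, time in s.
With the tool pointing down it reaches from about 0.375 to 0.75 m from the base axis. Payload 9 kg.
Tool frame: the origin (TCP) lies where the fingers leave the gripper's body, on its centre line; the fingertips stand 73 mm ahead of it and the grasp point (between the pads) lies 54 mm ahead of it (robot.tip_reach is the distance from the TCP to the fingertips, in m); z points along the fingers, y is the direction in which the jaws open and shut (so a half turn about z gives the same grasp; the last joint's range is limited). The gripper opens to 85 mm and grips with 20 to 120 N. Pads are 22 mm wide; open, the fingers measure 114 mm over their backs; the gripper's body (76 mm by 85 mm) begins 54 mm behind the grasp point. The pads swing forward as they close: fully open they stand 13 mm farther back than shut.
Start: joints at [64.131, 5.964, 5.575, 89.605, 0, 77.527], TCP at [0.139, 0.584, 0.304] pointing down, gripper open.
Joint ranges: [-171.21, 171.21], [-48.23, 106.86], [-62.78, 66.21], [-105.2, 120.99], [-86.42, 89.51], [-180, 180]. Speed limits (degrees/s): [127.2, 127.2, 147.25, 180, 180, 180].

## Interface

Orientations are given as [roll, pitch, yaw] about the fixed x, y, z axes, in that order (R = Rz(yaw) Ry(pitch) Rx(roll)).
In Python, from plant import robot gives the robot as it stands. Calls block until the motion is done:
- robot.move_pose(position, orientation): joint-space move of the TCP to a pose.
- robot.line_to(position, vel=0.15, rotation=None, guard=None): straight line of the TCP; rotation=None keeps the orientation; vel is the mean speed in m/s. With guard (N) it stops when the force on the tool has changed by that much, and returns True; else False.
- robot.goto_joints(angles): joint-space move.
- robot.set_gripper(opening): finger opening in m; the grip force is fixed at half the most; returns when the fingers have stopped.
- robot.pause(seconds).
- robot.ik(position, orientation): joint angles nearest the present ones, or None.
- robot.observe(): the state.
- robot.grab_frame(name): name is "scene" or "top" or "wrist"; returns the picture (480x640x3 uint8, blue, green, red); there is no depth.
- robot.get_calibration(name): a dict with "vertical_fov" (degrees; the focal length in pixels is half the picture's height over the tangent of half this angle, whatever the lens; pixels are square), "cx", "cy" (the principal point, pixels), "rvec" (rotation vector, rad) and "tvec" (3), from world to camera coordinates, as OpenCV has them. Camera axes: x right, y down, z forward; pixel columns grow to the right and rows downward; lengths in m; the calibration is good to about 2 mm. A picture is of the moment at which its call begins: read the wrist's pose just before it. get_calibration takes no time and is no camera call; for the wrist camera it gives the pose at the moment of the call.
A pose or a line that the arm cannot do raises robot.IKError and nothing moves.
- robot.job_done(): hands the job in, once; it reports no verdict.
The state is a dict: "time": time; "q": joint angles; "qvel": joint speeds; "joint_torque": joint torques, N m; "tool_pos": TCP position; "tcp_rot": TCP orientation; "ft_force": force on the tool from outside, world axes, zero at the start; "torque": the same for the moment, N m; "gripper_width": finger opening in m.
Only numpy, scipy, OpenCV 4.12 (cv2) and the standard library are available. Lean on these libraries where they do the work, as an engineer would, in place of code of your own. Each camera call takes 0.05 s, during which the arm holds its last target.

## Task

Load the standing metal roller into the sprung cradle. It cannot be laid down in one grip, so first park it on the sloping rest with its lower end down against the foot plate and let go of it, then take it again across its middle. In the cradle, press the sprung pad back with one end of the roller, lower the roller behind the fixed lip at the other end until it settles on both saddles, and only then let go; leave the other things on the bench where they are.

Things in the scene. Friction and masses are not known exactly. Their poses are not given: they have to be found in the camera images.
- roller: plain bare-metal roller, a smooth solid cylinder 44 mm in diameter and 150 mm long, about 0.35 kg (0.25 to 0.5), standing on end on the bench; both ends are alike and flat. Origin at the centre of the end it stands on, z along its axis
- roller_center (a point): centre of the roller, half-way along its axis (75 mm from either end); axes as roller
- rest_bed: bed of the fixed sloping rest. Origin = centre of the parked roller, 95 mm above the bench. x = the parked roller's axis, down the slope at 45 degrees, away from the robot; y level, across; z the slope's upward normal. Two saddles under it at x = -35 and +45 mm, 20 mm long, 40 mm wide (narrower than the roller), each with two small wheels, self-centring. Open above and at the upper end
- rest_foot (a point): middle of the face of the rest's foot plate, which stops the roller's lower end: at x = +75 mm on the axis of rest_bed (same axes). The plate is 40 mm wide and reaches from z = -42 to +4 mm
- cradle_seat (a point): centre of the roller when home in the fixed sprung cradle, 75 mm above the bench (base plate 206 x 70 x 10 mm). x = the roller's axis there, level, away from the robot towards the sprung pad; y across; z up. Two saddles as on the rest, at x = -45 and +45 mm. Fingers can straddle them. The squeeze of the spring can hold the roller off-centre unless it is worked down
- cradle_lip (a point): middle of the top edge of the cradle's fixed lip, at the near end: 75 mm from cradle_seat along -x and 9 mm below it (13 mm above the underside of the seated roller). The lip is 8 mm thick, 40 mm wide; axes as cradle_seat
- plunger_face (a point): point on the face of the cradle's sprung pad, on the axis of the seated roller; it moves with the pad. Face at x = +65 mm from cradle_seat when free, +75 mm with the roller home, +82 mm at the hard stop. Pad 40 mm wide, from 18 mm below to 36 mm above this point; behind it a housing to x = 107 mm, lower than the pad
- plunger (a joint): travel of the sprung pad of the cradle: 0 = free (fully out), 0.010 = roller home, 0.017 = hard stop. The spring pushes back with about 3.5 N at 0, 7 N at 0.010, 9.5 N at 0.017
- washer_jar: lidded jar of washers, 60 mm diameter, 78 mm high; origin at the centre of its underside; leave alone
- thread_lock: standing bottle with pointed cap, 50 mm diameter, 143 mm high; origin at the centre of its underside; leave alone
- blue_tape: roll of blue tape lying flat, 84 mm diameter, 19 mm high; origin at the centre of its underside; leave alone
Things that resemble listed ones, but are neither listed nor needed, are in the scene too. Leave any red or turquoise look-alike of the roller alone.

How it is judged (in metres and radians):
On the way, in this order (a step that is already met when the one before it is completed fails the run):
1. the roller is parked on the sloping rest, lower end at the foot plate (centre within 12 mm of its place, axis along the bed within 0.1 rad), let go and still (distance between roller_center and rest_bed below 0.012 m and angle between the z axis of roller and the x axis of rest_bed, either way round below 0.1 rad and contact force between the fingers and roller below 0.1 N and linear speed of roller below 0.02 m/s), for 0.3 s.
2. still held by the fingers, the roller is down on the saddles of the cradle between lip and pad (centre within 10 mm level and 4 mm in height of its home, axis within 0.07 rad) (contact force between the fingers and roller above 2 N and horizontal distance between roller_center and cradle_seat below 0.01 m and z of roller_center in the frame of cradle_seat below 0.004 m and angle between the z axis of roller and the x axis of cradle_seat, either way round below 0.07 rad), for 0.2 s.
At the end, for the whole second after the job is handed in: The roller lies still and released in the cradle, its centre within 5 mm of its home and its axis along the cradle within 0.07 rad, held between the fixed lip and the sprung pad (pad travel 7 to 13 mm) (distance between roller_center and cradle_seat below 0.005 m and angle between the z axis of roller and the x axis of cradle_seat, either way round below 0.07 rad and value of joint plunger between 0.007 and 0.013 m and linear speed of roller below 0.02 m/s and contact force between the fingers and roller below 0.1 N); the robot touches nothing.
It fails at once if the washer jar is moved by more than 40 mm (distance of washer_jar from where it was at the start of the episode above 0.04 m).
It fails at once if the thread lock is moved by more than 40 mm (distance of thread_lock from where it was at the start of the episode above 0.04 m).
It fails at once if the blue tape is moved by more than 40 mm (distance of blue_tape from where it was at the start of the episode above 0.04 m).
It also fails if it takes over 69 s, if anything falls off the work surface, if the arm or the gripper's body presses on something with over 40 N, if the wrist force passes 120 N, or if a joint passes its speed limit or range.

## Working session

There is one attempt and no reset: what is moved stays moved. The work goes in short steps, each a Python script; the robot and the scene stay as the last script left them, time stands still between calls to the robot, and variables do not carry over. Pictures are saved under pics/ and viewed, and the job is handed in when it is done.

```bash
ls; mkdir -p pics
python3 - <<'E'
from plant import robot
import cv2,numpy as np
s=robot.observe();print(s['time'],s['tool_pos'],s['tcp_rot'],s['ft_force'],s['gripper_width'])
for n in ["scene","top","wrist"]:
    c=robot.get_calibration(n);print(n,c)
    cv2.imwrite(f"pics/{n}0.png",robot.grab_frame(n))
E
```

```text
pics
0.0 [0.13889162 0.58343714 0.30309617] [-1.79921259e+02 -1.70992111e-02  1.66601124e+02] [-0.54376781  0.33963435  1.09313234] 0.08515355402517859
scene {'vertical_fov': 55.42586755950672, 'cx': 318.8513218136835, 'cy': 233.7018762474105, 'rvec': array([ 0.93175101, -2.42422184,  1.1652929 ]), 'tvec': array([0.3259578 , 0.30547635, 0.66139955])}
top {'vertical_fov': 45.70440770754331, 'cx': 328.4127975725351, 'cy': 240.25568218478526, 'rvec': array([ 2.14180253, -2.19472403,  0.11013   ]), 'tvec': array([-0.02232983,  0.47669014,  1.2040776 ])}
wrist {'vertical_fov': 64.2174706126064, 'cx': 323.0213748066062, 'cy': 236.84013029161997, 'rvec': array([-2.28176299, -1.80139259, -0.25735485]), 'tvec': array([-0.60008698, -0.03627659,  0.37860856])}
```

View pics/scene0.png

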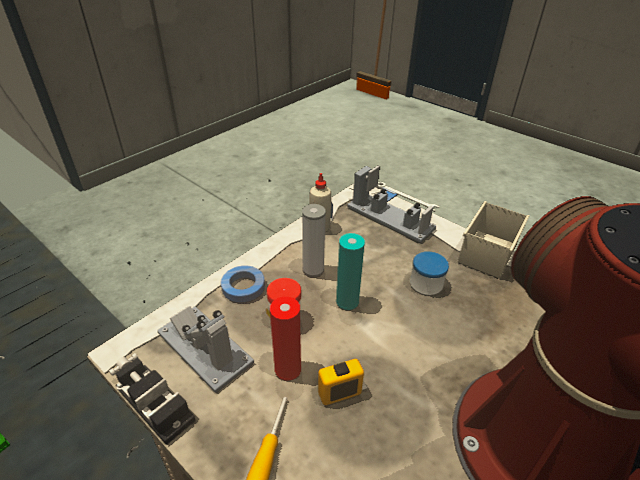

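View pics/top0.png

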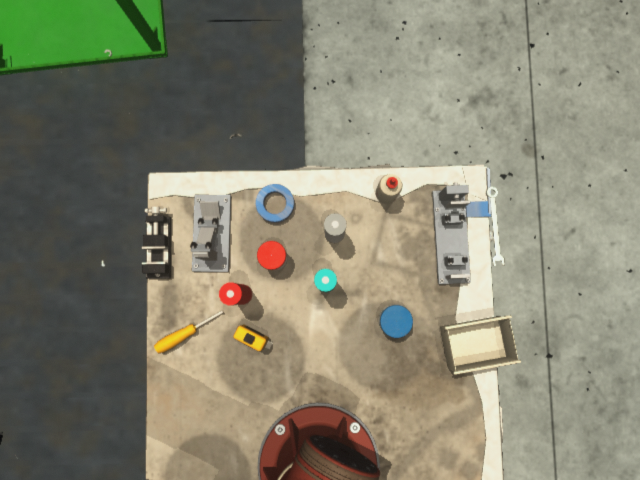

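View pics/wrist0.png

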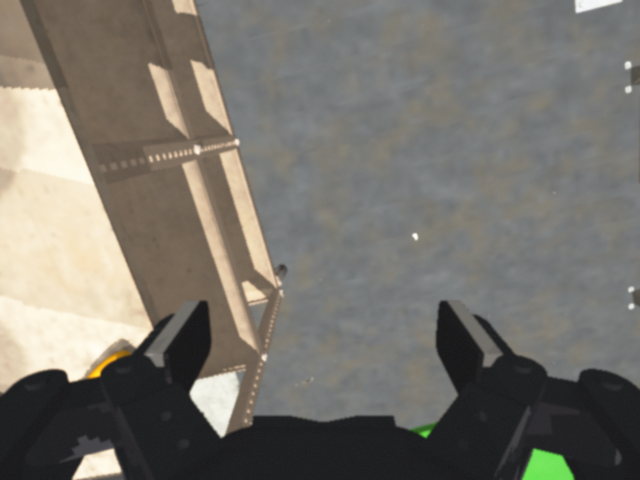

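```bash
cat > h.py <<'E'
from plant import robot
import cv2,numpy as np
from scipy.spatial.transform import Rotation as R
def cam(n):
    c=robot.get_calibration(n);f=240/np.tan(np.radians(c['vertical_fov']/2))
    K=np.array([[f,0,c['cx']],[0,f,c['cy']],[0,0,1]]);return K,cv2.Rodrigues(c['rvec'])[0],np.array(c['tvec']).ravel()
def toz(n,uv,z,C=None):
    K,r,t=C or cam(n);o=-r.T@t;d=r.T@np.linalg.inv(K)@np.array([uv[0],uv[1],1.]);return o+d*(z-o[2])/d[2]
def proj(n,P,C=None):
    K,r,t=C or cam(n);p=K@(r@np.asarray(P,float)+t);return p[:2]/p[2]
def crop(src,dst,x0,y0,w,h,s):
    im=cv2.imread(src)[y0:y0+h,x0:x0+w];cv2.imwrite(dst,cv2.resize(im,None,fx=s,fy=s,interpolation=cv2.INTER_CUBIC))
def tri(obs):
    A=[];b=[]
    for n,uv in obs:
        K,r,t=cam(n);M=K@np.c_[r,t]
        for i in (0,1):
            q=uv[i]*M[2]-M[i];A.append(q[:3]);b.append(-q[3])
    return np.linalg.lstsq(np.array(A),np.array(b),rcond=None)[0]
E
python3 - <<'E'
from h import *
a=[]
for (x,y) in [(180,185),(425,178)]:
    im=cv2.imread('pics/top0.png')[y:y+110,x:x+70]; a.append(cv2.resize(im,None,fx=5,fy=5,interpolation=cv2.INTER_CUBIC))
cv2.imwrite('pics/t1.png',np.hstack(a))
a=[]
for (x,y) in [(150,290),(340,155)]:
    im=cv2.imread('pics/scene0.png')[y:y+100,x:x+110]; a.append(cv2.resize(im,None,fx=3.6,fy=3.6,interpolation=cv2.INTER_CUBIC))
cv2.imwrite('pics/s1.png',np.hstack(a))
a=[]
im=cv2.imread('pics/top0.png')[195:300,310:370]; a.append(cv2.resize(im,(300,525),interpolation=cv2.INTER_CUBIC))
im=cv2.imread('pics/scene0.png')[195:300,290:380]; a.append(cv2.resize(im,(450,525),interpolation=cv2.INTER_CUBIC))
cv2.imwrite('pics/r1.png',np.hstack(a))
E
```

```text
(no output)
```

View pics/t1.png

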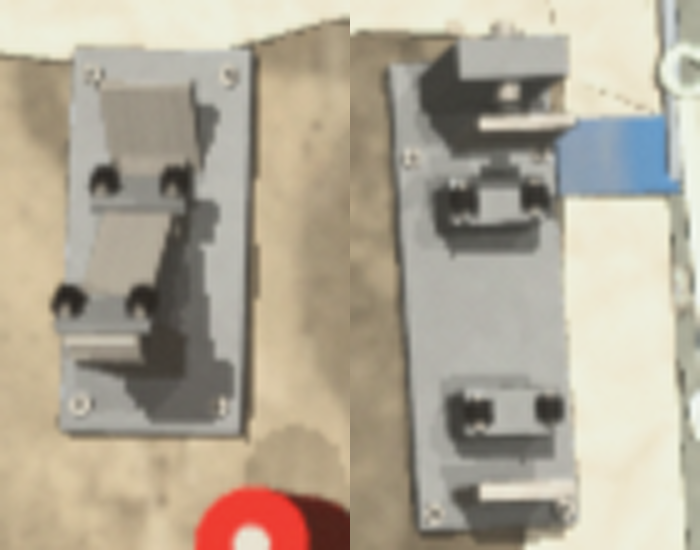

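View pics/s1.png

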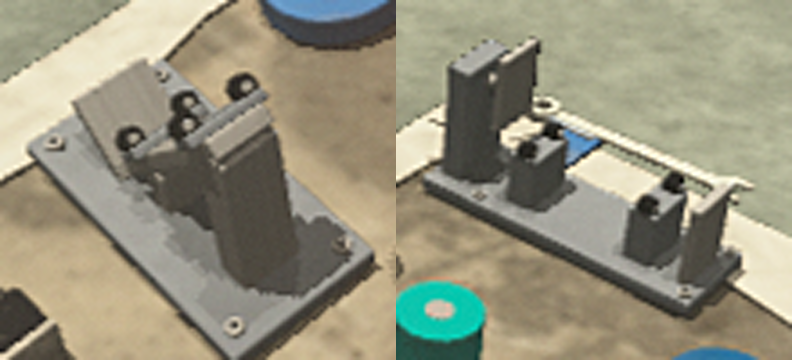

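View pics/r1.png

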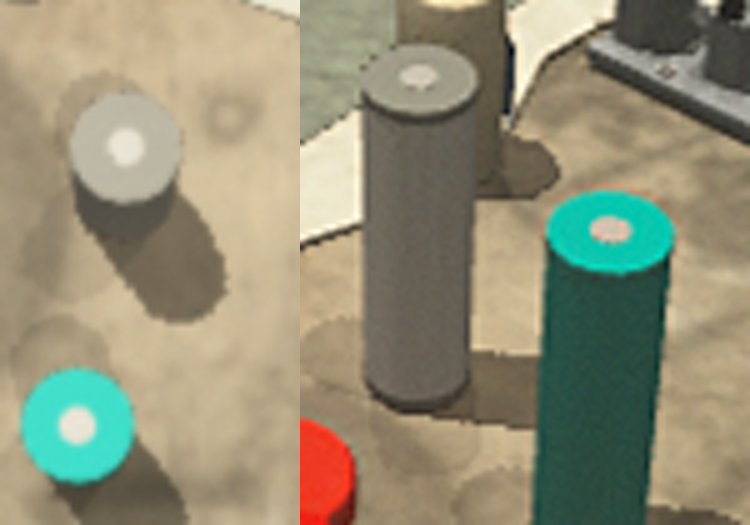

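Run:
```python
from h import *
np.set_printoptions(precision=4,suppress=True)
print('roller',toz('top',(335.2,224.6),.15),toz('scene',(314,211),.15),tri([('top',(335.2,224.6)),('scene',(314,211))]))
print('turq',toz('top',(325.3,280.3),.15),'red',toz('top',(231,294),.15),'redjar',toz('top',(271,255),.08),'jar',toz('top',(396,322),.078),'bottle',toz('top',(391,185),.14),'tape',toz('top',(275,203),.019))
# rest, top crop
T=lambda a:(180+a[0]/5,185+a[1]/5)
for nm,a,z in [('footTL',(105,81),.0448),('footTR',(191,85),.0448),('footBL',(110,172),.0123),('footBR',(200,166),.0123),('pl',(77,47),.01),('pl',(253,50),.01),('pl',(62,433),.01),('pl',(243,437),.01)]:
    print(nm,toz('top',T(a),z))
T=lambda a:(425+(a[0]-350)/5,178+a[1]/5)
for nm,a,z in [('padTL',(480,123),.111),('padTR',(578,118),.111),('lipL',(480,490),.066),('lipR',(574,486),.066),('pl',(390,65),.01),('pl',(568,37),.01),('pl',(414,530),.01),('pl',(576,522),.01)]:
    print(nm,toz('top',T(a),z))
def q(b,n=0):
    try: return robot.ik(*b)
    except Exception as e: return e
```

```text
roller [ 0.4933 -0.0478  0.15  ] [ 0.4918 -0.0457  0.15  ] [ 0.4936 -0.0478  0.1479]
turq [ 0.3859 -0.0261  0.15  ] red [0.3641 0.1553 0.15  ] redjar [0.4427 0.0847 0.08  ] jar [ 0.3002 -0.1672  0.078 ] bottle [ 0.5706 -0.16    0.14  ] tape [0.5611 0.0806 0.019 ]
footTL [0.5645 0.2362 0.0448]
footTR [0.5618 0.1995 0.0448]
footBL [0.5299 0.2414 0.0123]
footBR [0.5316 0.202  0.0123]
pl [0.5861 0.2564 0.01  ]
pl [0.5829 0.1789 0.01  ]
pl [0.4163 0.263  0.01  ]
pl [0.4127 0.1844 0.01  ]
padTL [ 0.5374 -0.283   0.111 ]
padTR [ 0.5384 -0.3226  0.111 ]
lipL [ 0.3912 -0.2857  0.066 ]
lipR [ 0.3919 -0.3247  0.066 ]
pl [ 0.5808 -0.2668  0.01  ]
pl [ 0.5914 -0.3457  0.01  ]
pl [ 0.3765 -0.2684  0.01  ]
pl [ 0.3783 -0.3386  0.01  ]
```

Run:
```python
from h import *
np.set_printoptions(precision=4,suppress=True)
s=robot.observe();K,r,t=cam('wrist');Rt=R.from_euler('xyz',s['tcp_rot'],degrees=True).as_matrix()
o=-r.T@t;print('cam in tool',Rt.T@(o-s['tool_pos']),'\n',Rt.T@r.T)
# orientation with tool z tilted: tilt deg outward(+) along azimuth az ; jaw y perpendicular to azimuth
def ori(az,tilt,flip=0):
    a=np.radians(az);f=np.array([np.cos(a),np.sin(a),0]);t=np.radians(tilt)
    z=np.sin(t)*f+np.array([0,0,-np.cos(t)]);y=np.array([-f[1],f[0],0])*(-1 if flip else 1);x=np.cross(y,z)
    return R.from_matrix(np.c_[x,y,z]).as_euler('xyz',degrees=True),z
def ck(nm,g,az,tilt,fl):
    o,z=ori(az,tilt,fl);p=np.array(g)-.054*z
    try:j=robot.ik(p,o)
    except Exception as e:j=repr(e)
    print(nm,az,tilt,fl,p,j)
for tl in (0,-15,-25,-35,-45):
  for f in (0,1): ck('pick',(.493,-.047,.125),-5.5,tl,f)
for tl in (45,30,20,10,0):
  for f in (0,1): ck('rest',(.47,.22,.13),-2.3,tl,f)
for tl in (0,-10,-20,-30,-40,-45):
  for f in (0,1): ck('regrip',(.507,.22,.095),-2.3,tl,f)
for tl in (0,10,20,30,45):
  for f in (0,1): ck('cradle',(.472,-.304,.075),1,tl,f)
```

```text
cam in tool [ 0.071   0.0004 -0.0701] 
 [[-0.0005 -0.9598 -0.2807]
 [ 1.     -0.0007  0.0007]
 [-0.0008 -0.2807  0.9598]]
pick -5.5 0 0 [ 0.493 -0.047  0.179] [-20.6164 -11.7866 -24.6182  77.1684  -0.     -15.1164]
pick -5.5 0 1 [ 0.493 -0.047  0.179] [-20.6164 -11.7866 -24.6182  77.1684   0.     164.8836]
pick -5.5 -15 0 [ 0.5069 -0.0483  0.1772] [-18.6204   7.679   -7.0725  89.8739  -3.3681 -12.688 ]
pick -5.5 -15 1 [ 0.5069 -0.0483  0.1772] [-18.6204   7.679   -7.0725  89.8739  -3.3681 167.312 ]
pick -5.5 -25 0 [ 0.5157 -0.0492  0.1739] [-17.6105  20.2465   4.7392  99.0024  -5.0868 -11.0049]
pick -5.5 -25 1 [ 0.5157 -0.0492  0.1739] [-17.6105  20.2465   4.7392  99.0024  -5.0868 168.9951]
pick -5.5 -35 0 [ 0.5238 -0.05    0.1692] [-16.8092  32.7329  16.807  108.548   -6.4583  -9.3035]
pick -5.5 -35 1 [ 0.5238 -0.05    0.1692] [-16.8092  32.7329  16.807  108.548   -6.4583 170.6965]
pick -5.5 -45 0 [ 0.531  -0.0507  0.1632] [-16.1844  45.3523  29.36   118.5067  -7.533   -7.599 ]
pick -5.5 -45 1 [ 0.531  -0.0507  0.1632] [-16.1844  45.3523  29.36   118.5067  -7.533  172.401 ]
rest -2.
[... 2275 characters left out ...]
  64.6038   7.7789 -50.7815]
cradle 1 10 1 [ 0.4626 -0.3042  0.1282] [-50.2105  -7.7737 -26.8665  64.6038   7.7789 129.2185]
cradle 1 20 0 [ 0.4535 -0.3043  0.1257] [-54.7604 -16.5451 -36.0629  58.9087  16.4241 -54.0846]
cradle 1 20 1 [ 0.4535 -0.3043  0.1257] [-54.7604 -16.5451 -36.0629  58.9087  16.4241 125.9154]
cradle 1 30 0 [ 0.445  -0.3045  0.1218] [-59.6459 -24.2904 -44.6152  53.8726  25.8364 -56.9994]
cradle 1 30 1 [ 0.445  -0.3045  0.1218] [-59.6459 -24.2904 -44.6152  53.8726  25.8364 123.0006]
cradle 1 45 0 [ 0.4338 -0.3047  0.1132] [-67.0823 -33.2165 -56.0911  46.6561  40.9954 -60.3594]
cradle 1 45 1 [ 0.4338 -0.3047  0.1132] [-67.0823 -33.2165 -56.0911  46.6561  40.9954 119.6406]
```

```bash
cat >> h.py <<'E'
np.set_printoptions(precision=4,suppress=True)
def ori(az,tilt,flip=0):
    a=np.radians(az);f=np.array([np.cos(a),np.sin(a),0]);t=np.radians(tilt)
    z=np.sin(t)*f+np.array([0,0,-np.cos(t)]);y=np.array([-f[1],f[0],0])*(-1 if flip else 1);x=np.cross(y,z)
    return R.from_matrix(np.c_[x,y,z]).as_euler('xyz',degrees=True),z
E
python3 - <<'E'
from h import *
import pickle
out={}
for n,p,az in [('rest',(.495,.22,.30),-2.3),('cradle',(.465,-.304,.31),1)]:
    robot.move_pose(p,ori(az,0)[0]); robot.pause(.1)
    C=cam('wrist');im=robot.grab_frame('wrist');cv2.imwrite(f'pics/w_{n}.png',im);out[n]=C
    print(n,robot.observe()['time'],robot.observe()['tool_pos'])
pickle.dump(out,open('wc.pkl','wb'))
E
```

```text
rest 2.15 [0.4947 0.2207 0.3   ]
cradle 4.2 [ 0.4654 -0.3033  0.3101]
```

View pics/w_rest.png

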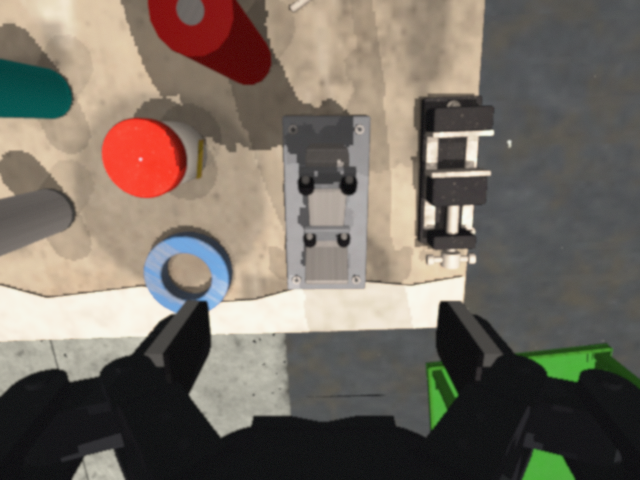

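View pics/w_cradle.png

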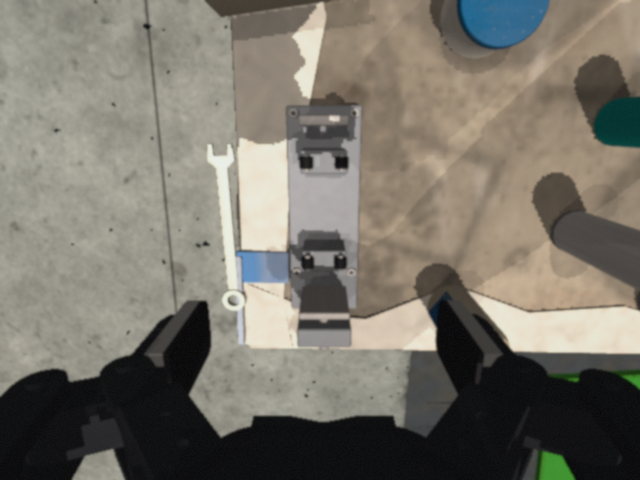

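Run:
```python
from h import *
crop('pics/w_rest.png','pics/w_rest_c.png',275,105,105,195,3.05)
crop('pics/w_cradle.png','pics/w_cradle_c.png',278,95,95,260,2.3)
```

```text
(no output)
```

View pics/w_rest_c.png

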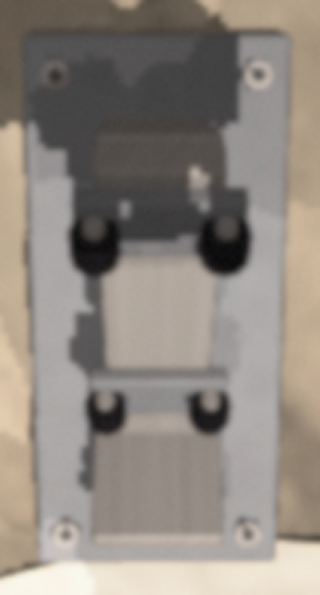

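View pics/w_cradle_c.png

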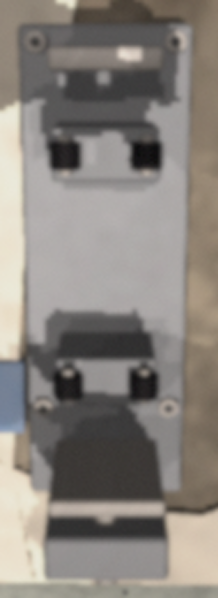

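```bash
cat > fit.py <<'E'
from h import *
import pickle
from scipy.optimize import least_squares
W=pickle.load(open('wc.pkl','rb'));TC=cam('top')
wr=lambda a:(275+a[0]/3.05,105+a[1]/3.05); tr=lambda a:(180+a[0]/5,185+a[1]/5)
wcx=lambda a:(278+a[0]/2.3,95+a[1]/2.3); tc=lambda a:(425+(a[0]-350)/5,178+a[1]/5)
def frame(p,h,sl):
    c,s=np.cos(p[2]),np.sin(p[2]);Rz=np.array([[c,-s,0],[s,c,0],[0,0,1]])
    if sl: Rz=Rz@R.from_euler('y',45,degrees=True).as_matrix()
    return Rz,np.array([p[0],p[1],h])
def run(name,h,sl,obs,p0):
    def f(p,raw=False):
        M,o=frame(p,h,sl);r=[]
        for C,uv,P in obs:
            P=[ (p[int(v[1:])] * (-1 if v[0]=='-' else 1) if isinstance(v,str) else v) for v in P]
            r+=list((proj('',o+M@np.array(P),C)-uv))
        return np.array(r)
    s=least_squares(f,p0,loss='soft_l1',f_scale=1.0)
    print(name,s.x,'yaw',np.degrees(s.x[2]));print(f(s.x).reshape(-1,2).round(1).tolist());return s.x
w=W['rest']
for tag,sel in (('both',(1,1)),('wrist',(1,0)),('top',(0,1))):
    o=[]
    if sel[0]: o+=[(w,wr((92,540)),(.075,.02,.004)),(w,wr((222,540)),(.075,-.02,.004)),
     (w,wr((95,240)),(-.035,'+3','+4')),(w,wr((224,240)),(-.035,'-3','+4')),(w,wr((106,410)),(.045,'+3','+4')),(w,wr((209,410)),(.045,'-3','+4'))]
    if sel[0]: # image left in wrist flip0 is? camera x = tool y=+y left -> image right=+y
        o=[(c,uv,(P[0],(-P[1] if not isinstance(P[1],str) else ('-' if P[1][0]=='+' else '+')+P[1][1:]),P[2])) for c,uv,P in o]
    if sel[1]: o+=[(TC,tr((105,81)),(.075,.02,.004)),(TC,tr((191,85)),(.075,-.02,.004)),
     (TC,tr((68,300)),(-.035,'+3','+4')),(TC,tr((140,300)),(-.035,'-3','+4')),(TC,tr((103,182)),(.045,'+3','+4')),(TC,tr((175,182)),(.045,'-3','+4'))]
    run('rest '+tag,.095,True,o,[.507,.22,-.04,.015,-.015])
w=W['cradle']
for tag,sel in (('both',(1,1)),('wrist',(1,0)),('top',(0,1))):
    o=[]
    if sel[0]: o+=[(w,wcx((52,502)),(.065,-.02,.036)),(w,wcx((164,502)),(.065,.02,.036)),(w,wcx((49,66)),(-.075,-.02,-.009)),(w,wcx((144,66)),(-.075,.02,-.009)),
      (w,wcx((65,155)),(-.045,'-3','+4')),(w,wcx((145,155)),(-.045,'+3','+4')),(w,wcx((68,383)),(.045,'-3','+4')),(w,wcx((144,383)),(.045,'+3','+4'))]
    if sel[1]: o+=[(TC,tc((480,130)),(.065,.02,.036)),(TC,tc((576,126)),(.065,-.02,.036)),(TC,tc((480,484)),(-.075,.02,-.009)),(TC,tc((574,481)),(-.075,-.02,-.009)),
      (TC,tc((462,200)),(.045,'+3','+4')),(TC,tc((537,199)),(.045,'-3','+4')),(TC,tc((475,412)),(-.045,'+3','+4')),(TC,tc((550,409)),(-.045,'-3','+4'))]
    run('cradle '+tag,.075,False,o,[.472,-.304,.02,.015,-.015])
E
python3 fit.py
```

```text
rest both [ 0.5066  0.2237 -0.0395  0.0149 -0.0253] yaw -2.2657390273938285
[[-0.8, 0.2], [0.1, 0.2], [-0.2, 0.7], [-0.1, 0.7], [-0.3, -0.8], [-0.5, -0.8], [-2.5, 0.6], [-1.0, 0.1], [-0.9, 0.3], [-0.5, 0.5], [-0.5, -0.1], [-0.9, 0.1]]
rest wrist [ 0.5064  0.224  -0.0371  0.0149 -0.0251] yaw -2.125514741378574
[[-0.4, -0.0], [0.5, -0.1], [-0.0, 0.7], [0.1, 0.6], [-0.0, -0.8], [-0.2, -0.9]]
rest top [ 0.5073  0.2218 -0.056   0.0149 -0.0258] yaw -3.2072494180293587
[[-1.1, 0.1], [0.4, -0.1], [-0.3, -0.1], [0.1, 0.4], [0.6, -0.4], [0.1, 0.0]]
cradle both [ 0.4695 -0.3022  0.0248  0.015  -0.0233] yaw 1.4180804441561905
[[-2.1, -0.8], [0.6, -1.1], [-1.7, 1.3], [7.7, 1.0], [-0.8, -0.5], [-0.1, -0.7], [-0.2, 0.5], [-0.4, 0.3], [-1.1, 0.3], [-0.5, 0.1], [-0.9, -0.2], [-0.4, -0.5], [-0.4, 0.1], [-1.2, -0.4], [0.0, 0.1], [-0.7, 0.0]]
cradle wrist [ 0.4697 -0.3018  0.0251  0.0149 -0.0246] yaw 1.4366411184145995
[[-1.7, -0.6], [1.0, -0.9], [-1.3, 1.6], [8.1, 1.3], [-0.3, -0.3], [0.1, -0.6], [0.3, 0.2], [-0.1, 0.0]]
cradle top [ 0.4695 -0.3037  0.0188  0.0158 -0.0246] yaw 1.07944613678138
[[-0.2, 0.2], [0.4, 0.2], [-0.4, -0.2], [0.1, -0.4], [-0.1, 0.2], [-0.1, -0.3], [0.1, 0.2], [0.1, 0.1]]
```

Run:
```python
from h import *
g=np.array([.4933,-.0473,.110]);o,z=ori(-5.5,-30)
robot.move_pose(g-.054*z-.10*z,o)
robot.line_to(g-.054*z-.004*z,vel=.12)
s=robot.observe();print(s['time'],s['tool_pos']-(g-.058*z),s['ft_force'])
cv2.imwrite('pics/pk_w.png',robot.grab_frame('wrist'));cv2.imwrite('pics/pk_s.png',robot.grab_frame('scene'))
```

```text
6.2 [ 0.0005 -0.0005  0.0009] [-0.4847 -0.1991  0.4455]
```

View pics/pk_w.png

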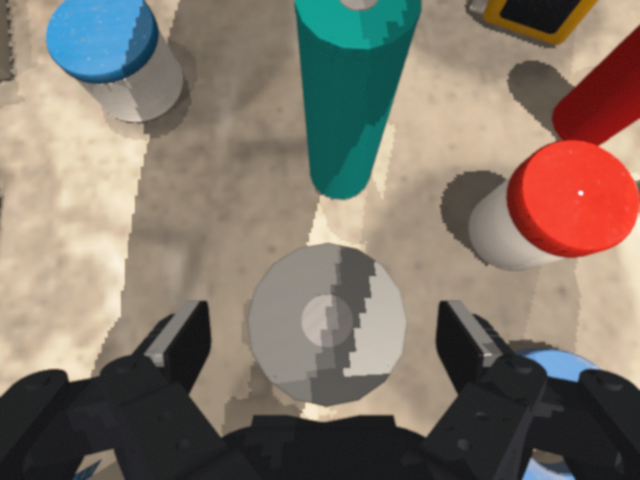

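View pics/pk_s.png

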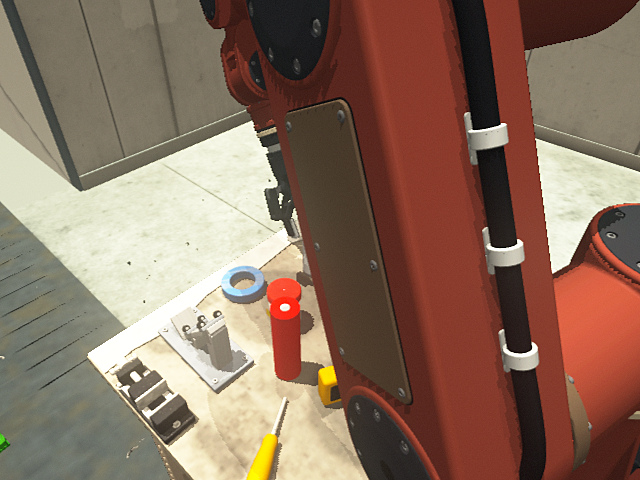

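Run:
```python
from h import *
import pickle
C=cam('wrist');print('roller top',toz('wrist',(327,322),.15,C))
robot.set_gripper(0.03)
s=robot.observe();print(s['time'],s['gripper_width'],s['ft_force'],s['tool_pos'])
Rt=R.from_euler('xyz',s['tcp_rot'],degrees=True).as_matrix()
c=np.array([.4936,-.048,.075]);ct=Rt.T@(c-s['tool_pos']);at=Rt.T@np.array([0,0,-1.])
print('center in tool',ct,'down axis in tool',at);pickle.dump((ct,at),open('g1.pkl','wb'))
robot.line_to(s['tool_pos']+[0,0,.13],vel=.2)
s=robot.observe();print(s['time'],s['gripper_width'],s['ft_force'])
cv2.imwrite('pics/lift.png',robot.grab_frame('wrist'))
```

```text
roller top [ 0.4945 -0.0461  0.15  ]
6.775 0.042538461815028086 [1.1187 0.605  2.9658] [ 0.5223 -0.05    0.1605]
center in tool [-0.0179 -0.0008  0.0885] down axis in tool [-0.4998 -0.0001  0.8662]
7.575 0.042915580444090315 [ 1.1331  0.5057 -3.5342]
```

View pics/lift.png

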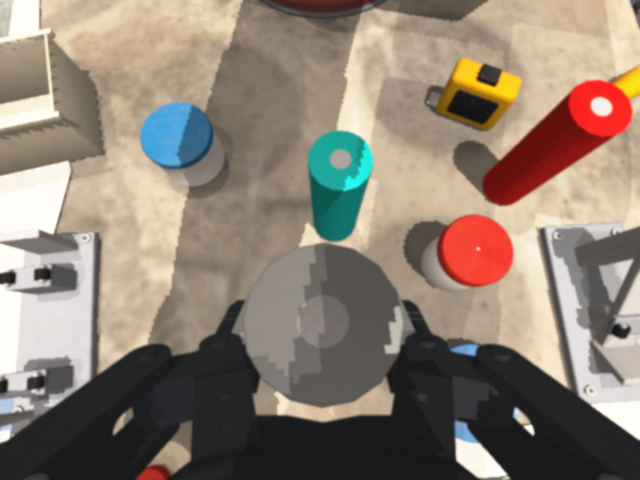

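```bash
cat >> h.py <<'E'
RO=np.array([.5066,.2235,.095]);RY=-2.3
def bed():
    return R.from_euler('z',RY,degrees=True).as_matrix()@R.from_euler('y',45,degrees=True).as_matrix()
CO=np.array([.4695,-.3025,.075]);CY=1.35
def tcpfor(center,ct,o):
    return np.asarray(center)-R.from_euler('xyz',o,degrees=True).as_matrix()@ct
E
python3 - <<'E'
from h import *
import pickle
ct,at=pickle.load(open('g1.pkl','rb'));ct[1]=0
o,z=ori(RY,15);B=bed()
print(R.from_euler('xyz',o,degrees=True).as_matrix()@at, B[:,0])
P=lambda x,zz:tcpfor(RO+B@np.array([x,0,zz]),ct,o)
robot.move_pose(P(-.012,.09),o)
s=robot.observe();print(s['time'],s['tool_pos']-P(-.012,.09))
robot.line_to(P(-.012,.012),vel=.12)
s=robot.observe();print(s['time'],s['tool_pos']-P(-.012,.012),s['ft_force'])
for n in ('wrist','top','scene'): cv2.imwrite(f'pics/rp_{n}.png',robot.grab_frame(n))
E
```

```text
[ 0.7063 -0.0285 -0.7073] [ 0.7065 -0.0284 -0.7071]
8.7 [-0.     -0.0008 -0.0005]
9.5 [ 0.0009 -0.0003  0.0008] [ 0.8955  0.3127 -3.1385]
```

View pics/rp_wrist.png

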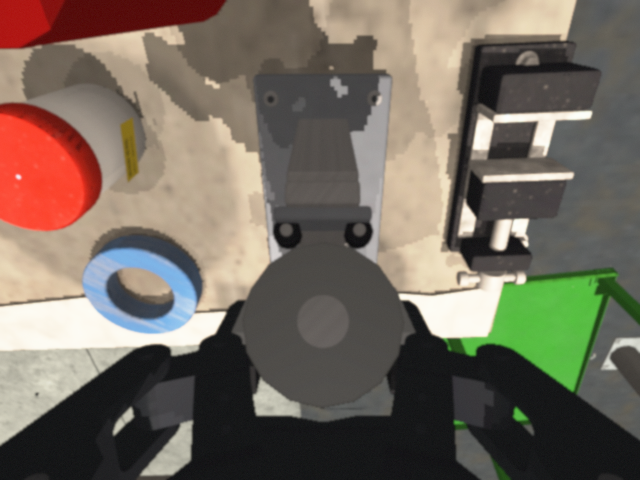

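View pics/rp_scene.png

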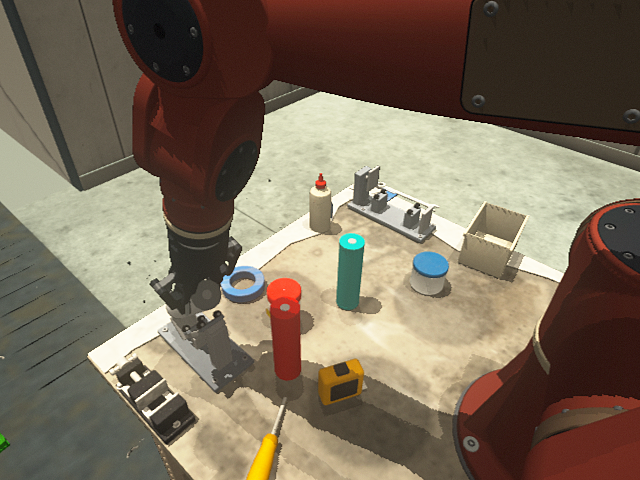

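Run:
```python
from h import *
import pickle
ct,at=pickle.load(open('g1.pkl','rb'));ct[1]=0
o,z=ori(RY,15);B=bed()
P=lambda x,zz:tcpfor(RO+B@np.array([x,0,zz]),ct,o)
def rep(t,g):
    s=robot.observe();print(t,g,s['time'],'bed offs',B.T@(s['tool_pos']-P(0,0)),'F bed',B.T@s['ft_force'])
    return B.T@(s['tool_pos']-P(0,0))
rep('0',None)
g=robot.line_to(P(-.012,-.004),vel=.03,guard=5);c=rep('down',g)
g=robot.line_to(P(.008,c[2]+.001),vel=.03,guard=6);c=rep('along',g)
g=robot.line_to(P(c[0]-.001,-.005),vel=.03,guard=5);c=rep('down',g)
cv2.imwrite('pics/rs_w.png',robot.grab_frame('wrist'))
```

```text
0 None 9.65 bed offs [-0.012  -0.0001  0.0132] F bed [ 2.8018  0.0855 -2.1651]
down True 10.1083 bed offs [-0.0118 -0.0002 -0.0011] F bed [ 1.5502 -0.3307  4.7667]
along True 10.55 bed offs [-0.0009 -0.0002 -0.0008] F bed [-6.1554 -0.7511  2.8042]
down True 10.7583 bed offs [-0.0012 -0.0001 -0.0013] F bed [ 0.7614 -0.5248  3.9079]
```

View pics/rs_w.png

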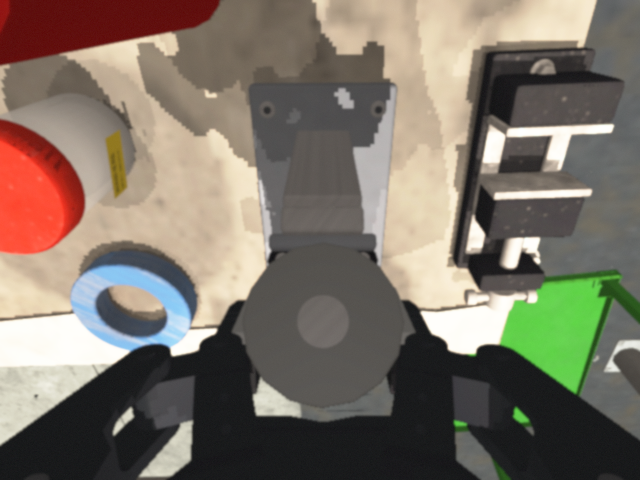

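Run:
```python
from h import *
robot.set_gripper(.085);robot.pause(.4)
s=robot.observe();z=R.from_euler('xyz',s['tcp_rot'],degrees=True).as_matrix()[:,2];print(s['time'],s['ft_force'])
robot.line_to(s['tool_pos']-.13*z,vel=.2)
s=robot.observe();print(s['time'])
for n in ('wrist','top','scene'): cv2.imwrite(f'pics/pk2_{n}.png',robot.grab_frame(n))
crop('pics/pk2_scene.png','pics/pk2_sc.png',130,260,150,140,4)
crop('pics/pk2_wrist.png','pics/pk2_wc.png',200,50,240,300,2)
```

```text
11.7 [-0.1524  0.1087  0.4137]
12.5
```

View pics/pk2_sc.png

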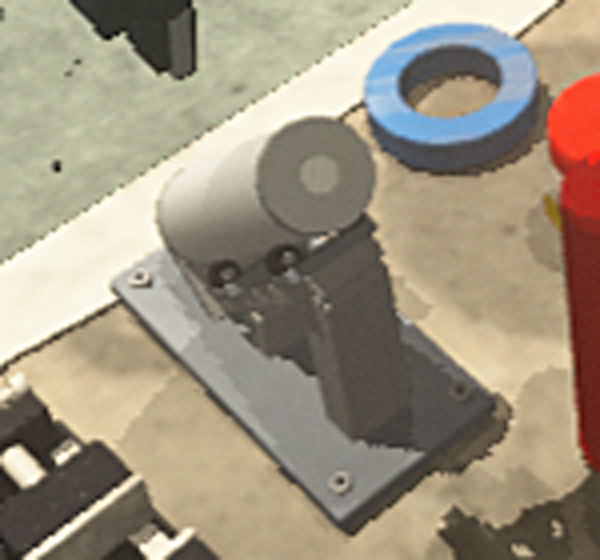

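View pics/pk2_wc.png

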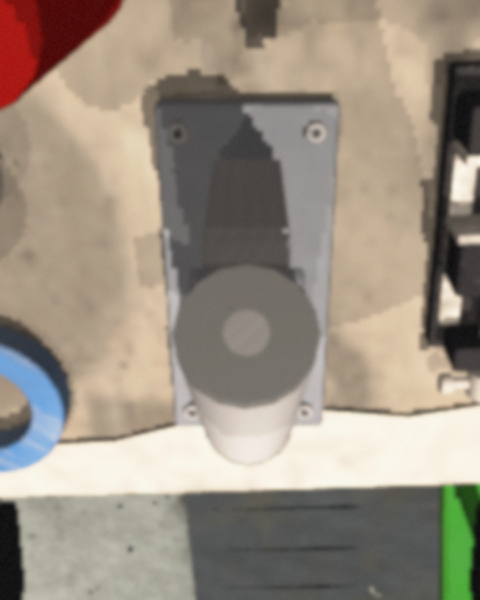

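Run:
```python
from h import *
import pickle
B=bed();o,z=ori(RY,-30)
c=RO+B@np.array([-.0005,0,-.001]);g=c+B@np.array([.002,0,0])
robot.move_pose(g-.054*z-.16*z,o)
robot.line_to(g-.054*z-.002*z,vel=.12,guard=12)
s=robot.observe();print(s['time'],s['tool_pos']-(g-.056*z),s['ft_force'])
cv2.imwrite('pics/rg_w.png',robot.grab_frame('wrist'));cv2.imwrite('pics/rg_s.png',robot.grab_frame('scene'))
```

```text
Traceback (most recent call last):
plant.IKError: the arm cannot take that pose within its joint ranges
```

Run:
```python
from h import *
B=bed()
g=RO+B@np.array([.0015,0,-.001])
for t in (-20,-25,-30,-35):
  o,z=ori(RY,t)
  for d in (0,.04,.08,.1,.12,.14):
    print(t,d,robot.ik(g-.054*z-d*z,o), robot.ik(g-.054*z+np.array([0,0,d]),o) is not None)
```

```text
-20 0 [ 8.3411 23.7605  7.1818 93.1041  3.621  10.0127] True
-20 0.04 [ 8.1159 24.889  12.5539 97.3609  3.5451  9.8003] True
-20 0.08 [  7.8998  26.5892  18.6233 101.7425   3.4723   9.5965] True
-20 0.1 [  7.795   27.6787  21.9666 104.0023   3.4369   9.4977] True
-20 0.12 [  7.6923  28.9489  25.5536 106.3249   3.4023   9.4008] True
-20 0.14 [  7.5916  30.4237  29.4256 108.7277   3.3683   9.3058] True
-25 0 [ 7.9686 29.927  13.5963 98.3168  4.3206  9.3243] True
-25 0.04 [  7.7101  31.7427  19.7987 102.7211   4.2127   9.0886] True
-25 0.08 [  7.4639  34.2395  26.902  107.3439   4.11     8.8643] True
-25 0.1 [  7.3452  35.7969  30.8852 109.7773   4.0604   8.7562] True
-25 0.12 [  7.2292  37.609   35.2382 112.3257   4.012    8.6506] True
-25 0.14 [  7.116   39.7362  40.0618 115.0293   3.9646   8.5474] True
-30 0 [  7.6341  36.2168  20.2273 103.6371   4.9484   8.6247] True
-30 0.04 [  7.3484  38.8252  27.4534 108.276    4.8071   8.3754] True
-30 0.08 [  7.0782  42.3307  35.9558 113.2924   4.6734   8.1399] True
-30 0.1 [  6.9486  44.5446  40.8944 116.0262   4.6092   8.0269] True
-30 0.12 [  6.8224  47.1989  46.5101 118.9964   4.5467   7.9169] True
-30 0.14 None True
-35 0 [  7.3352  42.6773  27.15   109.0912   5.509    7.9172] True
-35 0.04 [  7.0273  46.2585  35.7112 114.0953   5.334    7.6627] True
-35 0.08 [  6.7381  51.2025  46.3281 119.79     5.1696   7.4238] True
-35 0.1 None True
-35 0.12 None True
-35 0.14 None False
```

Run:
```python
from h import *
B=bed();o,z=ori(RY,-30)
c=RO+B@np.array([-.0005,0,-.001]);g=c+B@np.array([.002,0,0])
T=g-.056*z
robot.move_pose(T+[0,0,.13],o)
robot.line_to(T,vel=.12,guard=12)
s=robot.observe();print(s['time'],s['tool_pos']-T,s['ft_force'])
cv2.imwrite('pics/rg_w.png',robot.grab_frame('wrist'));cv2.imwrite('pics/rg_s.png',robot.grab_frame('scene'))
```

```text
15.2917 [0.0004 0.0001 0.0009] [ 0.9499 -0.0871  0.0101]
```

View pics/rg_w.png

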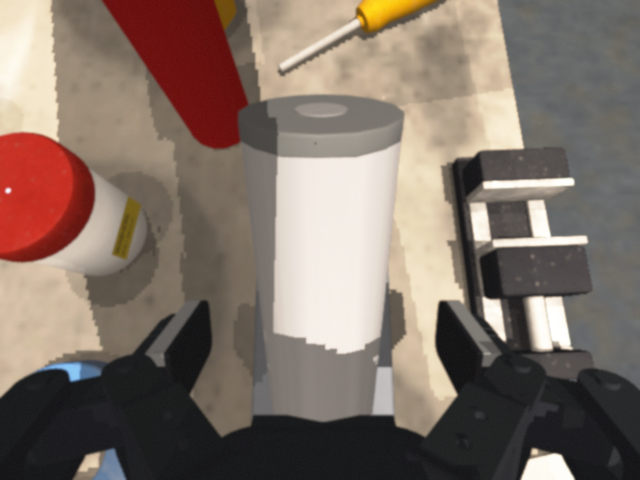

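View pics/rg_s.png

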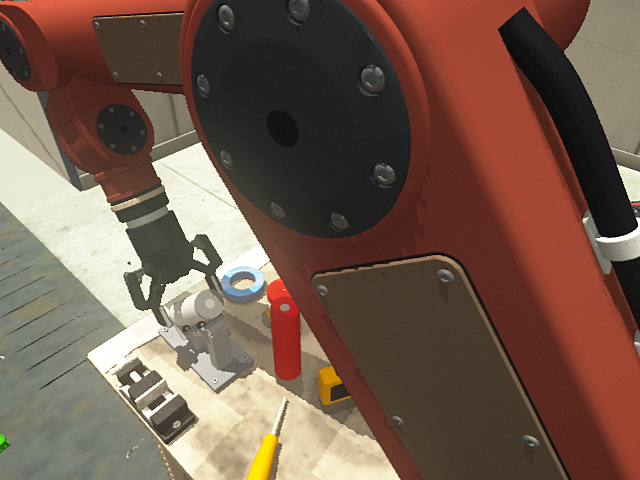

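Run:
```python
from h import *
import pickle
B=bed();c=RO+B@np.array([-.0005,0,-.001])
print('pred end',proj('wrist',c-.075*B[:,0]))
robot.set_gripper(.03)
s=robot.observe();print(s['time'],s['gripper_width'],s['ft_force'])
Rt=R.from_euler('xyz',s['tcp_rot'],degrees=True).as_matrix()
ct=Rt.T@(c-s['tool_pos']);at=Rt.T@B[:,0];print(ct,at);ct[1]=0
pickle.dump((ct,at),open('g2.pkl','wb'))
robot.line_to(s['tool_pos']+[0,0,.12],vel=.15)
s=robot.observe();print(s['time'],s['gripper_width'],s['ft_force'])
cv2.imwrite('pics/l2.png',robot.grab_frame('wrist'))
o,z=ori(CY,15)
M=R.from_euler('xyz',o,degrees=True).as_matrix();print('axis in cradle',M@at)
for d in ((-.02,.12),(-.014,.017),(.004,.017),(.004,0)):
    print(robot.ik(tcpfor(CO+np.array([d[0],0,d[1]]),ct,o),o))
```

```text
pred end [321.0939 112.041 ]
15.8583 0.04236230007864875 [ 0.51   -1.7606  3.9696]
[0.0019 0.0002 0.056 ] [-0.9658  0.0002  0.2593]
16.8083 0.042608081491713 [ 0.2694  0.022  -3.5631]
axis in cradle [ 0.9997  0.0237 -0.0005]
[-54.4007 -18.3428 -23.7673  75.9999  12.3533 -54.8209]
[-53.8073 -15.3944 -32.1174  64.5734  12.2642 -54.2205]
[-52.0894 -12.8198 -29.9491  63.8022  11.9988 -52.4844]
[-52.0894 -12.0775 -31.1197  61.8893  11.9988 -52.4844]
```

View pics/l2.png

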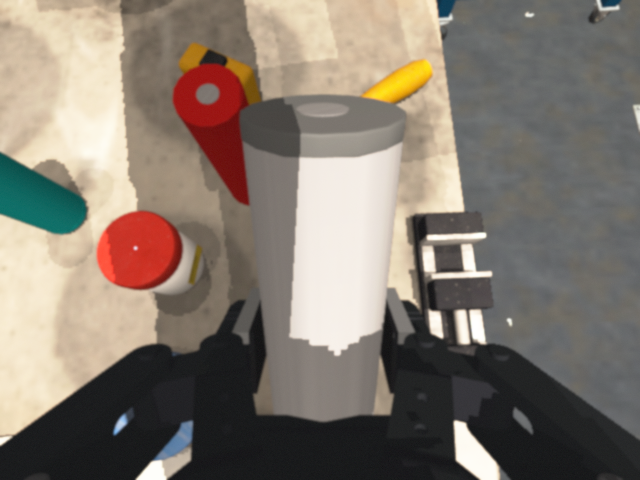

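Run:
```python
from h import *
import pickle
ct,at=pickle.load(open('g2.pkl','rb'))
o,z=ori(0,10)
robot.move_pose(tcpfor((.47,.02,.29),ct,o),o)
o,z=ori(CY,15);M=R.from_euler('z',CY,degrees=True).as_matrix()
P=lambda x,zz:tcpfor(CO+M@np.array([x,0,zz]),ct,o)
robot.move_pose(P(-.016,.10),o)
robot.line_to(P(-.016,.022),vel=.12,guard=8)
s=robot.observe();print(s['time'],s['tool_pos']-P(-.016,.022),s['ft_force'])
for n in ('wrist','top','scene'): cv2.imwrite(f'pics/cp_{n}.png',robot.grab_frame(n))
crop('pics/cp_top.png','pics/cp_tc.png',400,150,120,150,4)
```

```text
20.3333 [ 0.0004 -0.0002  0.0009] [-0.4624 -0.1936 -2.3093]
```

View pics/cp_wrist.png

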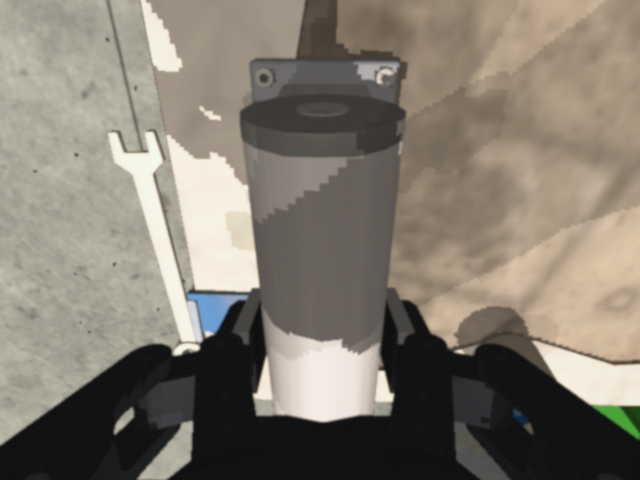

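View pics/cp_scene.png

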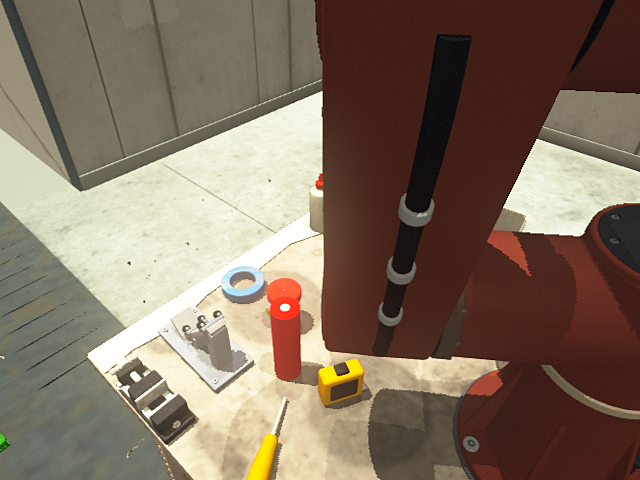

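View pics/cp_tc.png

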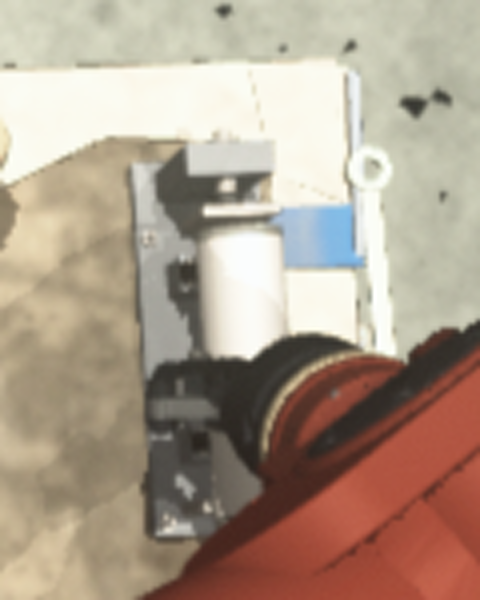

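Run:
```python
from h import *
import pickle
ct,at=pickle.load(open('g2.pkl','rb'))
o,z=ori(CY,15);M=R.from_euler('z',CY,degrees=True).as_matrix()
P=lambda x,zz:tcpfor(CO+M@np.array([x,0,zz]),ct,o)
def rep(t,g):
    s=robot.observe();print(t,g,s['time'],'offs',M.T@(s['tool_pos']-P(0,0)),'F',M.T@s['ft_force'],s['gripper_width'])
robot.line_to(P(-.016,.017),vel=.05,guard=8);rep('z',0)
for x in (-.010,-.005,0,.0035):
    g=robot.line_to(P(x,.017),vel=.04,guard=14);rep(x,g)
for n in ('wrist','top'): cv2.imwrite(f'pics/cq_{n}.png',robot.grab_frame(n))
crop('pics/cq_top.png','pics/cq_tc.png',400,150,120,150,4)
```

```text
z 0 20.7333 offs [-0.0162  0.0002  0.0167] F [ 0.0919  0.4177 -3.1224] 0.042306022068835415
-0.01 False 21.0333 offs [-0.0097  0.      0.017 ] F [ 0.0683 -0.2639 -4.3814] 0.042146435734523584
-0.005 False 21.3083 offs [-0.0051  0.0001  0.0168] F [-5.901  -0.132  -1.9037] 0.042206236246479054
0 False 21.5833 offs [-0.0004  0.      0.0168] F [-6.8709  1.1454 -1.023 ] 0.042603775180625754
0.0035 False 21.8333 offs [0.003  0.0001 0.0168] F [-8.3173  0.3929 -1.119 ] 0.0423868323837004
```

View pics/cq_wrist.png

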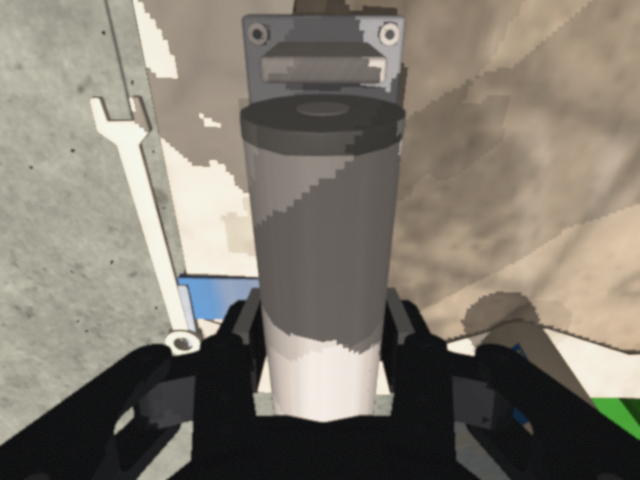

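View pics/cq_tc.png

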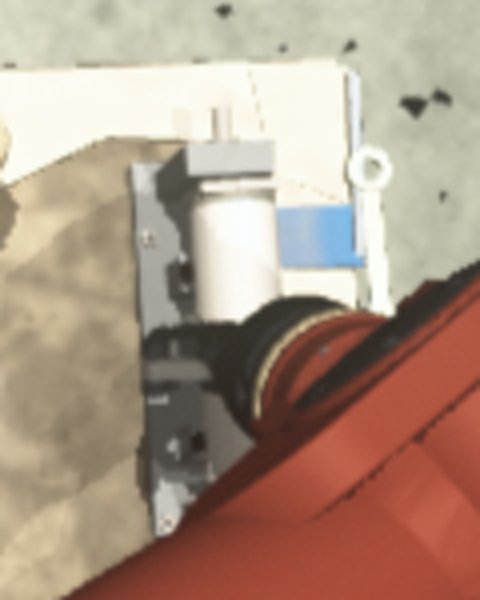

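Run:
```python
from h import *
import pickle
ct,at=pickle.load(open('g2.pkl','rb'))
o,z=ori(CY,15);M=R.from_euler('z',CY,degrees=True).as_matrix()
P=lambda x,zz:tcpfor(CO+M@np.array([x,0,zz]),ct,o)
def rep(t,g):
    s=robot.observe();f=M.T@s['ft_force'];c=M.T@(s['tool_pos']-P(0,0));print(t,g,s['time'],'offs',c,'F',f,s['gripper_width']);return c,f
for zz in (.012,.008,.004,-.0005,-.003):
    g=robot.line_to(P(.004,zz),vel=.03,guard=9);c,f=rep(zz,g)
    if g: break
for n in ('wrist',): cv2.imwrite(f'pics/cr_{n}.png',robot.grab_frame(n))
```

```text
0.012 False 22.25 offs [ 0.0034 -0.0001  0.0118] F [-7.072   0.4555 -0.8596] 0.04217420948070604
0.008 False 22.5333 offs [ 0.0034 -0.0001  0.0078] F [-8.2058  0.2239 -0.452 ] 0.04244458119209406
0.004 False 22.8167 offs [ 0.0034 -0.0001  0.0038] F [-7.59    0.9459 -1.1284] 0.04257993113038232
-0.0005 True 23.05 offs [ 0.0036 -0.0003 -0.    ] F [-3.2972  1.529   6.3854] 0.04208165346010995
```

View pics/cr_wrist.png

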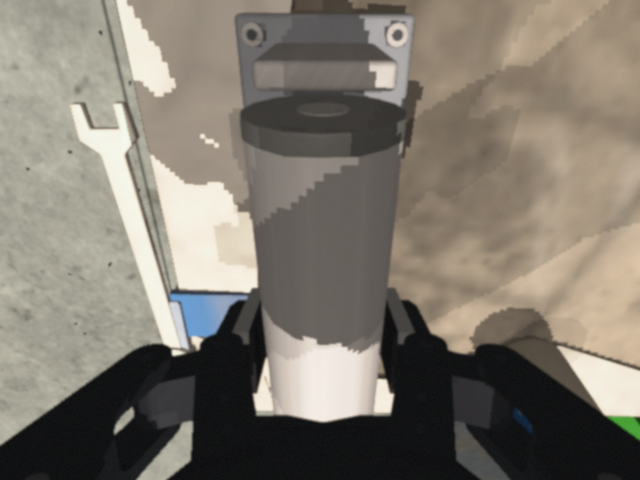

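Run:
```python
from h import *
import pickle
ct,at=pickle.load(open('g2.pkl','rb'))
o,z=ori(CY,15);M=R.from_euler('z',CY,degrees=True).as_matrix()
P=lambda x,zz:tcpfor(CO+M@np.array([x,0,zz]),ct,o)
def rep(t,g):
    s=robot.observe();f=M.T@s['ft_force'];c=M.T@(s['tool_pos']-P(0,0));print(t,g,s['time'],'offs',c,'F',f,s['gripper_width']);return c,f
rep(0,0)
for x in (.002,.001,0,-.001,-.002):
    g=robot.line_to(P(x,-.0005),vel=.02,guard=6);c,f=rep(x,g)
    if g or f[0]>0: break
robot.line_to(P(c[0],-.003),vel=.02,guard=8);rep('press',0)
robot.pause(.4);rep('hold',0)
for n in ('wrist',): cv2.imwrite(f'pics/cs_{n}.png',robot.grab_frame(n))
```

```text
0 0 23.1 offs [ 0.0036 -0.0003 -0.    ] F [-2.6007  1.0556  5.0118] 0.04227678997406908
0.002 False 23.35 offs [ 0.0019 -0.0003  0.0002] F [-6.1509  0.6615  2.8075] 0.042209561023131045
0.001 False 23.6 offs [ 0.0009 -0.0003  0.0001] F [-6.7148  0.418   3.5105] 0.04243356490911675
0 False 23.85 offs [ 0.0006 -0.0003  0.0001] F [1.6527 0.4892 2.2099] 0.042334222957567044
press 0 24.0583 offs [ 0.0007 -0.0004 -0.0001] F [-5.4802  2.1437  9.5565] 0.04235554792952392
hold 0 24.4583 offs [ 0.0007 -0.0004 -0.0001] F [-4.8449  3.3047  9.2484] 0.04279470669595962
```

View pics/cs_wrist.png

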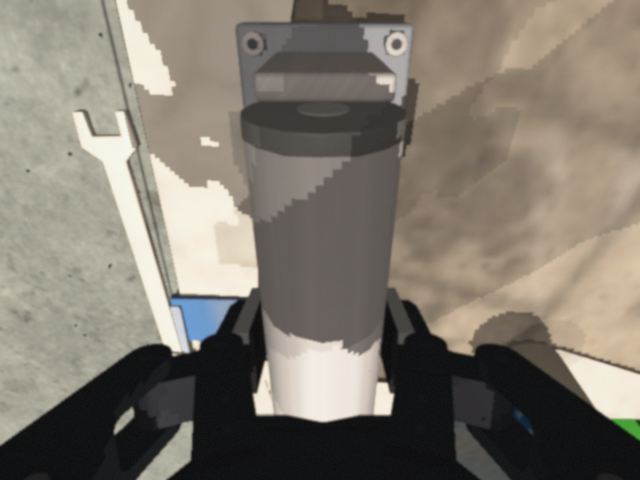

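Run:
```python
from h import *
robot.set_gripper(.085);robot.pause(.2)
s=robot.observe();z=R.from_euler('xyz',s['tcp_rot'],degrees=True).as_matrix()[:,2];print(s['time'],s['ft_force'])
robot.line_to(s['tool_pos']-.10*z,vel=.15)
robot.move_pose((.45,-.304,.31),ori(1,0)[0]);robot.pause(.1)
import pickle
C=cam('wrist');cv2.imwrite('pics/f_w.png',robot.grab_frame('wrist'))
s=robot.observe();print(s['time'])
M=R.from_euler('z',CY,degrees=True).as_matrix()
im=cv2.imread('pics/f_w.png')
for x in (-.075,.075):
  for y in (-.022,.022):
    p=proj('',CO+M@np.array([x,y,0]),C);print(x,y,p);cv2.circle(im,tuple(int(round(v)) for v in p),1,(0,0,255),-1)
cv2.imwrite('pics/f_wa.png',im);crop('pics/f_wa.png','pics/f_wc.png',260,70,130,260,2.3)
robot.goto_joints([0]+list(s['q'][1:])) ;cv2.imwrite('pics/f_t.png',robot.grab_frame('top'));cv2.imwrite('pics/f_s.png',robot.grab_frame('scene'))
crop('pics/f_s.png','pics/f_sc.png',330,150,120,100,5);crop('pics/f_t.png','pics/f_tc.png',425,175,80,115,5)
print(robot.observe()['time'])
```

```text
25.2083 [ 0.6153 -0.2721 -0.874 ]
26.7083
-0.075 -0.022 [293.5303 146.9637]
-0.075 0.022 [350.4575 146.566 ]
0.075 -0.022 [298.328  321.3067]
0.075 0.022 [348.1785 320.9373]
28.425
```

View pics/f_wc.png

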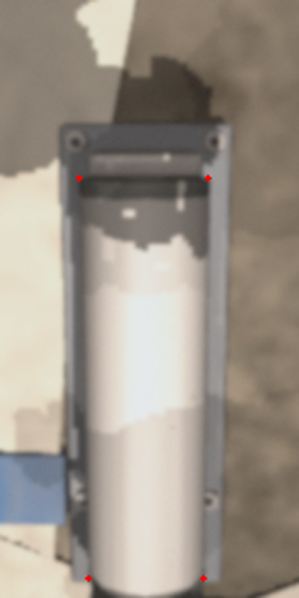

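View pics/f_sc.png

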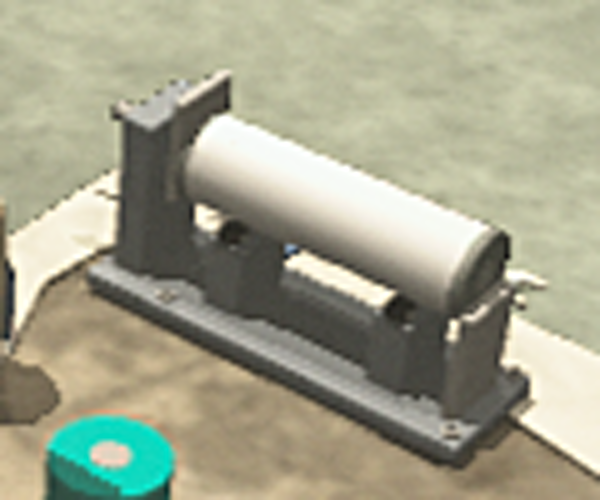

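View pics/f_tc.png

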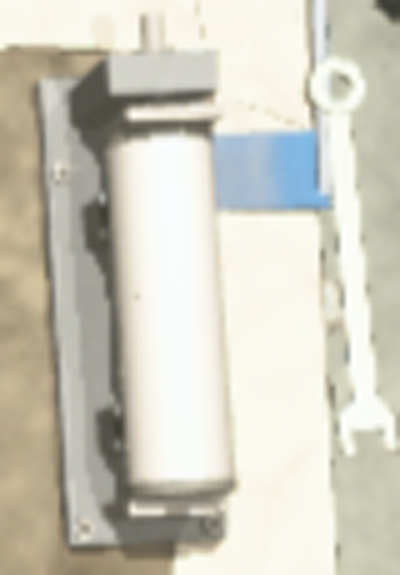

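View pics/f_s.png

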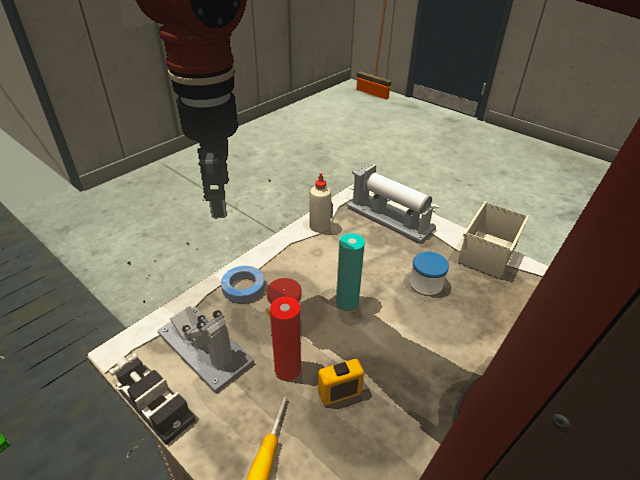

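```bash
python3 -c "
from h import *
robot.job_done();print(robot.observe()['time'])"
```

```text
the job is handed in; nothing more can be done
the job is handed in; nothing more can be done
```

I loaded the bare-metal roller into the cradle and handed the job in at about 28.4 s on the robot's clock. The hand-in gives no verdict, so success is judged only from my own checks.

- **Identifying and parking:** I picked the grey roller, at (335,224) in the top view, over the red and turquoise look-alikes. I parked it on the sloping rest until I felt the saddles and the foot plate, both within about 1.5 mm of the predicted place. I then let go, and the pictures showed it lying parked on the rest.
- **Loading the cradle:** I took the roller again across its middle and pressed the pad back with about 8 N, close to the given spring force. I lowered it behind the lip until it touched the saddles at home height. I eased it back until the lip took the spring load, about 0.6 mm from the home I had worked out. I then pressed it down with about 9 N for 0.4 s before opening the fingers.
- **Final checks:** In the last pictures the roller lies between lip and pad, and its outline matches the predicted home outline. The pad travel, about 10 mm, is inferred from the pad force and the lip contact, not read directly. The other things look to be where they were, and the arm is clear of everything.
- **What failed or disagreed:**
  - One approach pose for the second grip was refused as out of reach; nothing moved, and I came down vertically instead.
  - One lip corner in the cradle fit was about 8 pixels off and was given little weight.
  - The top and wrist views differed by about 2 mm and up to 1° in the rest and cradle poses.

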